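# Fit the toothed ledge to the sloped drying board

### The job

Take the blue toothed ledge out of its grey parking rest and fit it to the sloped wooden drying board: every one of its five teeth goes into its own slot, and the bar ends flush on the board along its whole length, so that work laid on the board cannot slide off. Let go of it there. Do not knock over the amber bottle or the yellow tin that stand nearby.

Things in the scene. Friction and masses are not known exactly. Their poses are not given: they have to be found in the camera images.
- ledge_center (a point): Centre (half-way up) of the loose 150 g ledge: blue bar 158 mm long (y), 24 thick (x), 16 high (z), a grip fin on top, five white teeth below; 76 mm high in all. Axes turn with it: y along the bar, x across, z from teeth to fin (up at the start). The bar's flat underside is 14 mm below this point, its top 2 mm above. Alike when turned half round about z; either way round is right.
- ledge_teeth (a point): Tip of the ledge's middle tooth, 38 mm below ledge_center along the ledge's z, same axes. The five teeth stand 30 mm apart along y (-60 to 60 mm), reach 24 mm below the bar's underside, and are each 17 mm wide (y) and 5 mm thick (x), the last 6 mm narrowed to 12 x 3 mm.
- ledge_grip (a point): Centre of the ledge's blue grip fin with black lines; same axes as ledge_center and 20 mm above it (+z). The fin is 12 mm thick (x: close the fingers along x), 66 mm long (y), and stands from 18 mm below this point (the bar's top) to 18 mm above it.
- slot_row (a point): Mouth centre of the middle slot, on the surface of the sloped board (fixed). Tilted axes: z square to the board, up and towards the robot, 30 degrees from vertical; x up the slope, away from the robot; y along the row. Five slots 30 mm apart along y, each 22 mm long (y), 9 wide (x), 2 mm chamfer, 28 deep along -z. Fitted, ledge_center lies 14 mm from here along +z, y axes parallel.
- board_mid (a point): Middle of the top surface of the fixed wooden board on its grey stand, same tilted axes as slot_row and 25 mm up the slope from it (+x). The board is 190 mm wide (y), 140 mm up the slope (x), 28 mm thick, with an aluminium lip 5 mm high along its upper edge.
- rest_top (a point): Middle of the top face of the fixed grey parking rest, a block 52 mm (x) by 164 mm (y) by 34 mm high on the worktop, with one groove 10 mm wide, 142 mm long and 28 mm deep along y; z up. At the start the ledge stands upright in it, teeth hanging in the groove, bar lying on the top face, y axes parallel; it lifts straight out.
- amber_bottle_center (a point): Centre of a loose amber glass bottle with a white cap, 48 mm across, 92 mm high, standing upright on the worktop to the left of the board; z along its height. Bystander.
- tin_center (a point): Centre of a loose round pale yellow tin with a dark blue lid, 80 mm across, 60 mm high, standing on the worktop to the left of the parking rest; z along its height. Bystander.

How it is judged:
By the outcome, as a careful person would: the job done as asked, in the order asked, and still so for the second after the job is handed in, with the robot touching nothing.
It also fails if it takes over 42 s, if anything falls off the work surface, if the arm or the gripper's body presses on something with over 40 N, if the wrist force passes 120 N, or if a joint passes its speed limit or range.

### The arm

A 6-joint arm with a two-finger parallel gripper is mounted at the origin on a cart in front of the work surface, level with it; the furniture and walls round the work are solid. World frame = base frame: x ahead of the robot, y to its left, z up, the work surface at z = 0. Lengths are in mm, angles in rad, forces in N, time in s.
With the tool pointing down it reaches from about 150 to 775 mm from the base axis. Payload 6.1 kg.
Tool frame: the origin (TCP) lies at the centre of the arm's flange, where the gripper is bolted on; the fingertips stand 173 mm ahead of it and the grasp point (between the pads) lies 155 mm ahead of it; z points along the fingers, x is the direction in which the jaws open and shut, and the axes are right-handed (so a half turn about z gives the same grasp; the last joint's range is limited). The gripper opens to 85 mm and grips with 20 to 120 N. Pads are 22 mm wide; open, the fingers measure 114 mm over their backs; the gripper's body (76 mm by 85 mm) begins 54 mm behind the grasp point. The pads swing forward as they close: fully open they stand 13 mm farther back than shut.
Start: joints at [-1.21, 0.126, -0.04, 1.405, 0, 1.571], TCP at [185.33, -491.184, 404.695] pointing down, gripper open.
Joint ranges: [-2.72, 2.72], [-0.95, 1.95], [-1.27, 1.35], [-1.78, 2.02], [-1.46, 1.47], [-3.14, 3.14]. Speed limits (rad/s): [2.39, 2.39, 3.01, 3.14, 3.14, 3.14].

### API

Orientations are given as a rotation vector (axis times angle).
In Python, from rig import env gives the robot as it stands.
- The arm moves only by the tool arm_command, never from a script. Its argument "increments" is a list of rows, each an object with "slide": the shift along the tool's x, y, z in m, a list of three; "angular": the turn, a rotation vector about the tool's x, y, z in rad, a list of three; "claw": the closure, from 0 (fully open) to 1 (shut). A call has 1 to 12 rows; each row shifts and turns the commanded pose from where the row before left it, along the tool's axes as they then stand; what a row does not reach is not made up. A row lasts 1/10 s, in which the tool goes at most 50 mm and 8.59 degrees, less where a joint would pass 70% of its speed; a pose out of reach is approached as far as the arm can. A call with a gripper value outside its range is refused whole. The fingers move at their own pace and stop on an object; "force" is the grip in N (left out, the last holds). Time passes only in rows, so rows that do not move let the fingers close. It gives the time, the measured TCP pose, the force and the opening at its end, in the units of the state.
- env.observe(): the state, without advancing time (a new reading comes with each control period).
- env.capture(name): name is "scene" or "side" or "wrist"; returns the picture (480x640x3 uint8, blue, green, red); there is no depth.
- env.camera_params(name): a dict with "K" (3x3 intrinsics, pixels), "R" (3x3) and "t" (3): a world point X has camera coordinates R X + t; the wrist camera has in their place "hand_eye" (4x4, takes a point from camera to tool coordinates, whose origin is the TCP and whose axes are the tool frame's). Camera axes: x right, y down, z forward; pixel columns grow to the right and rows downward; lengths in mm; the calibration is good to about 2 mm. A picture is of the moment at which its call begins: read the wrist's pose just before it. camera_params takes no time and is no camera call.
- env.finish_job(): hands the job in, once; it reports no verdict.
The state is a dict: "time_s": time; "q": joint angles; "dq": joint speeds; "tau": joint torques, N m; "tool_pos": TCP position; "tcp_rot": TCP orientation; "ft_force": force on the tool from outside, world axes, zero at the start; "wrist_torque": the same for the moment, N m; "opening": opening from 0.0 (shut) to 1.0 (fully open).
Only numpy, scipy, OpenCV 4.12 (cv2) and the standard library are available. Lean on these libraries where they do the work, as an engineer would, in place of code of your own. Each camera call takes 0.05 s, during which the arm holds its last target. There are 200 camera calls.

## Working session

There is one attempt and no reset: what is moved stays moved. The work goes in short steps, Python scripts to look and compute and a tool call to move; the robot and the scene stay as the last step left them, time stands still between calls to the robot, and variables do not carry over. Pictures are saved under pics/ and viewed, about 8 in all and at most 12, crops included, and the job is handed in when it is done.

Besides the shell and the picture viewer there is one more tool, called after ">>>" as name(argument=value, ...) on one line, values as JSON. arm_command: Moves the arm, as the interface text tells. Its arguments: {"type":"object","properties":{"increments":{"type":"array"},"force":{"type":"number"}},"required":["increments"]}

```bash
ls; mkdir -p pics; python3 - <<'E'
from rig import env
import cv2,json
print(env.observe())
for n in("scene","side","wrist"):
    p=env.camera_params(n); print(n,p)
for n in("scene","side"):
    cv2.imwrite(f"pics/{n}0.png",env.capture(n))
E
```

```text
pics
{'time_s': 0.0, 'q': array([-1.20998699e+00,  1.26410056e-01, -4.06241617e-02,  1.40537592e+00,
       -9.99662779e-06,  1.57079291e+00]), 'dq': array([-0.00014352,  0.00045795,  0.00043311, -0.0009359 ,  0.00073354,
        0.00132614]), 'tau': array([-1.83239222e-04, -4.35913539e+01,  3.52925313e+01,  1.73064333e-02,
       -1.17508171e-04, -5.95833185e-06]), 'tool_pos': array([ 185.29731286, -491.08214344,  403.9050678 ]), 'tcp_rot': array([-2.58323247e+00,  1.78627976e+00,  2.09334425e-03]), 'ft_force': array([ 0.64309234, -0.11912368,  0.12547875]), 'wrist_torque': array([ 0.07680367, -0.00490501, -0.03349532]), 'opening': 0.9960673056891588}
scene {'K': array([[589.33559526,   0.        , 315.94528553],
       [  0.        , 589.33559526, 243.9030821 ],
       [  0.        ,   0.        ,   1.        ]]), 'R': array([[-0.88624841, -0.46317734,  0.00552286],
       [-0.3138387 ,  0.5916476 , -0.74260244],
       [ 0.34068904, -0.65986352, -0.66970973]]), 't': array([ 495.10773932,  191.05607154, 1163.36812789])}
side {'K': array([[515.46166843,   0.        , 327.47964418],
       [  0.        , 515.46166843, 237.08444805],
       [  0.        ,   0.        ,   1.        ]]), 'R': array([[-0.99168174, -0.12668   ,  0.02279278],
       [-0.08299248,  0.49395814, -0.8655158 ],
       [ 0.09838486, -0.86020785, -0.50036275]]), 't': array([520.09359717,  79.79708684, 888.19671589])}
wrist {'K': array([[348.15783899,   0.        , 323.12887115],
       [  0.        , 348.15783899, 247.51294402],
       [  0.        ,   0.        ,   1.        ]]), 'hand_eye': array([[ 9.99999748e-01,  6.90476958e-04,  1.66367979e-04,
         3.96660375e-01],
       [-7.09906398e-04,  9.64577847e-01,  2.63797409e-01,
        -6.64721134e+01],
       [ 2.16711656e-05, -2.63797461e-01,  9.64578094e-01,
         2.99601936e+01],
       [ 0.00000000e+00,  0.00000000e+00,  0.00000000e+00,
         1.00000000e+00]])}
```

View pics/scene0.png

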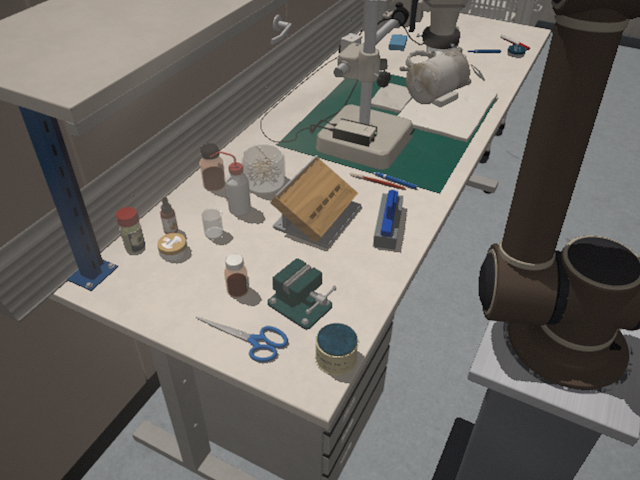

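View pics/side0.png

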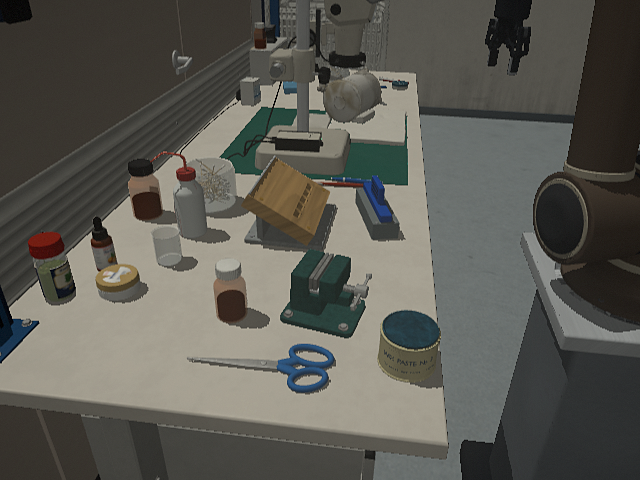

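The scene view shows the ledge in its rest near (389,215) and the board slots near (325,200). The side view shows the ledge at (376,200) and the board at (290,200). I'll enlarge both areas in one picture.

```bash
python3 - <<'E'
import cv2,numpy as np
a=cv2.imread("pics/scene0.png")[150:255,265:415]
b=cv2.imread("pics/side0.png")[150:255,240:405]
f=lambda i:cv2.resize(i,(800,int(i.shape[0]*800/i.shape[1])),interpolation=cv2.INTER_CUBIC)
cv2.imwrite("pics/a1.png",f(a));cv2.imwrite("pics/b1.png",f(b))
E
```

```text
(no output)
```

View pics/a1.png

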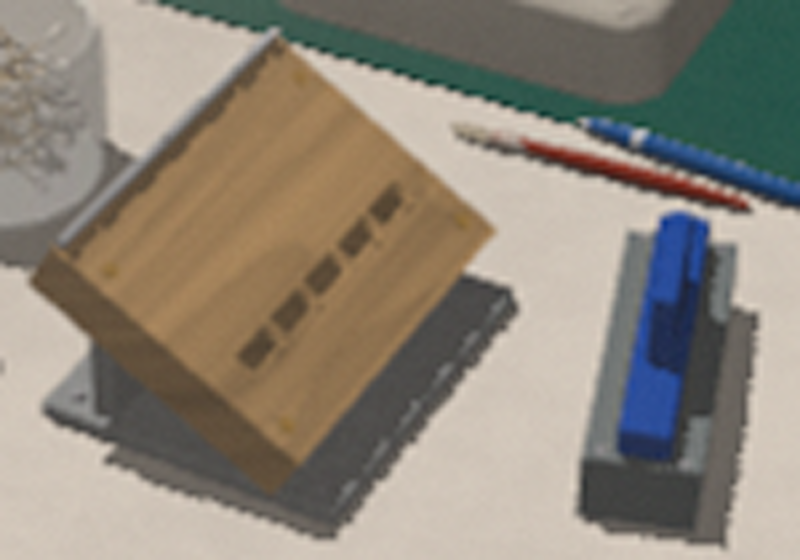

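View pics/b1.png

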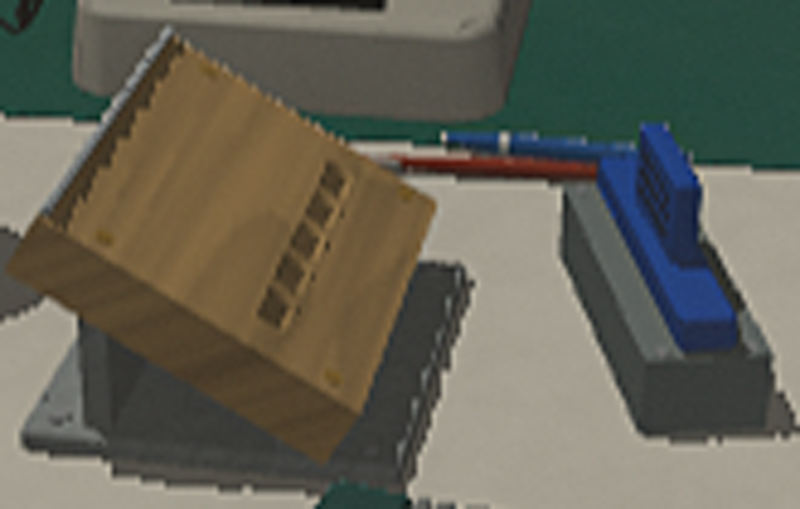

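Each crop shows all five slots, the lower board corners, and the corners of the rest top. I'll fit the poses of the board and the rest from these.

```bash
cat > h.py <<'E'
import numpy as np,cv2
from rig import env
from scipy.optimize import least_squares
from scipy.spatial.transform import Rotation as Ro
def proj(n,X):
    p=env.camera_params(n);c=p["R"]@np.asarray(X).T+p["t"][:,None]
    u=p["K"]@c;return (u[:2]/u[2]).T
def wcam(o):
    p=env.camera_params("wrist");R=Ro.from_rotvec(o["tcp_rot"]).as_matrix();H=p["hand_eye"]
    return p["K"],R@H[:3,:3],R@H[:3,3]+o["tool_pos"]
def wproj(o,X):
    K,R,c=wcam(o);q=(K@R.T@(np.asarray(X)-c).T);return (q[:2]/q[2]).T
def boardR(yaw): return Ro.from_euler('z',yaw).as_matrix()@Ro.from_euler('y',-30,degrees=True).as_matrix()
E
python3 - <<'E'
from h import *
sc=lambda a:np.array(a)/5.3333+[264.6,149.6]
sd=lambda a:np.array(a)/4.8485+[239.6,149.6]
ys=np.array([-60,-30,0,30,60.])
bl=np.array([[0,y,0] for y in ys]+[[-45,-95,0],[-45,95,0]])
bs=sc([(387,203),(355,239),(323,274),(290,311),(257,349),(496,231),(295,467)])
bd=sd([(333,180),(319,210),(304,241),(290,272),(274,306),(436,207),(360,413)])
def X(p): return bl@boardR(p[3]).T+p[:3]
f=lambda p:np.r_[(proj("scene",X(p))-bs).ravel(),(proj("side",X(p))-bd).ravel()]
r=least_squares(f,[450,-300,90,0.]);print("slot",r.x.round(3));print(r.fun.reshape(-1,2).round(1).tolist())
rl=np.array([[-26,82,0],[26,82,0],[-26,-82,0],[26,-82,0],[-26,82,-34]])
# scene order: near-left corner etc. solve for which corner by x sign
rs=sc([(700,470),(585,458),(737,243),(628,235),(697,525)])
rd=sd([(770,355),(645,362),(565,190)])
def Y(p,l): return l@Ro.from_euler('z',p[2]).as_matrix().T+[p[0],p[1],34]
g=lambda p:np.r_[(proj("scene",Y(p,rl))-rs).ravel(),(proj("side",Y(p,rl[[0,1,3]]))-rd).ravel()]
r=least_squares(g,[300,-300,0.]);print("rest",r.x.round(3));print(r.fun.reshape(-1,2).round(1).tolist())
def back(n,u,z):
    p=env.camera_params(n);d=p["R"].T@np.linalg.inv(p["K"])@np.r_[u,1];c=-p["R"].T@p["t"];return (c+d*(z-c[2])/d[2]).round()
print("bottle base-ish",back("scene",(237,275),46),back("side",(231,291),46),"tin",back("scene",(336,337),60),back("side",(410,330),60))
print("vise",back("scene",(300,290),40),back("side",(323,290),40))
E
```

```text
slot [ 5.88114e+02 -1.03210e+02  6.21090e+01 -3.00000e-02]
[[-0.0, 0.3], [0.1, 0.1], [0.1, 0.2], [0.1, 0.2], [-0.0, 0.2], [-0.1, -0.3], [0.2, -0.3], [0.0, -0.1], [0.1, -0.1], [0.2, -0.1], [-0.0, 0.3], [-0.0, 0.4], [-0.1, -1.1], [-0.5, 0.2]]
rest [ 4.46836e+02 -1.61609e+02  2.79000e-01]
[[0.9, 0.6], [-0.4, -0.3], [0.7, 0.1], [0.1, -1.1], [0.0, 1.3], [0.2, 0.1], [-0.5, 0.1], [-1.0, -0.4]]
bottle base-ish [647. 188.  46.] [646. 190.  46.] tin [387. 249.  60.] [384. 255.  60.]
vise [513. 159.  40.] [512. 157.  40.]
```

```bash
cat >> h.py <<'E'
def plan(P0,R0,P1,R1,n,per=None):
    """print n rows straight line, in tool axes"""
    w=(R0.inv()*R1).as_rotvec()/n; R=R0; d=(np.asarray(P1)-P0)/n
    for i in range(n):
        print((R.inv().apply(d)/1000).round(4).tolist(),w.round(4).tolist()); R=R*Ro.from_rotvec(w)
def Rd(yaw): return Ro.from_euler('z',yaw)*Ro.from_euler('x',np.pi)
def Rt(yaw): return Ro.from_matrix(boardR(yaw))*Ro.from_euler('x',np.pi)
E
python3 - <<'E'
from h import *
o=env.observe()
plan(o["tool_pos"],Ro.from_rotvec(o["tcp_rot"]),[460,-155,370],Rd(.279),11)
E
```

```text
[-0.0198, -0.0342, 0.0031] [-0.0001, 0.0001, -0.1354]
[-0.015, -0.0365, 0.0031] [-0.0001, 0.0001, -0.1354]
[-0.0099, -0.0382, 0.0031] [-0.0001, 0.0001, -0.1354]
[-0.0047, -0.0392, 0.0031] [-0.0001, 0.0001, -0.1354]
[0.0007, -0.0395, 0.0031] [-0.0001, 0.0001, -0.1354]
[0.006, -0.039, 0.0031] [-0.0001, 0.0001, -0.1354]
[0.0112, -0.0378, 0.0031] [-0.0001, 0.0001, -0.1354]
[0.0162, -0.036, 0.0031] [-0.0001, 0.0001, -0.1354]
[0.0209, -0.0335, 0.0031] [-0.0001, 0.0001, -0.1354]
[0.0252, -0.0303, 0.0031] [-0.0001, 0.0001, -0.1354]
[0.0291, -0.0267, 0.0031] [-0.0001, 0.0001, -0.1354]
```

>>> arm_command(increments=[{"slide": [-0.02, -0.034, 0.003], "angular": [0, 0, -0.135], "claw": 0}, {"slide": [-0.015, -0.0365, 0.003], "angular": [0, 0, -0.135], "claw": 0}, {"slide": [-0.01, -0.038, 0.003], "angular": [0, 0, -0.135], "claw": 0}, {"slide": [-0.005, -0.039, 0.003], "angular": [0, 0, -0.135], "claw": 0}, {"slide": [0.001, -0.0395, 0.003], "angular": [0, 0, -0.135], "claw": 0}, {"slide": [0.006, -0.039, 0.003], "angular": [0, 0, -0.135], "claw": 0}, {"slide": [0.011, -0.038, 0.003], "angular": [0, 0, -0.135], "claw": 0}, {"slide": [0.016, -0.036, 0.003], "angular": [0, 0, -0.135], "claw": 0}, {"slide": [0.021, -0.0335, 0.003], "angular": [0, 0, -0.135], "claw": 0}, {"slide": [0.025, -0.03, 0.003], "angular": [0, 0, -0.135], "claw": 0}, {"slide": [0.029, -0.027, 0.003], "angular": [0, 0, -0.135], "claw": 0}, {"slide": [0, 0, 0], "angular": [0, 0, 0], "claw": 0}])

```text
time_s: 1.3
tool_pos: [461.6, -152.4, 370.6]
tcp_rot: [-3.109, -0.442, 0.001]
ft_force: [-0.3, 0.2, 0.0]
opening: 1.0
```

```bash
python3 - <<'E'
from h import *
o=env.observe();im=env.capture("wrist");cv2.imwrite("pics/w1.png",im)
np.savez("w1.npz",tool_pos=o["tool_pos"],tcp_rot=o["tcp_rot"])
print(o["time_s"],o["tool_pos"],Ro.from_rotvec(o["tcp_rot"]).as_matrix().round(3),abs(o["dq"]).max())
print("slots pred",wproj(o,np.array([[0,y,0] for y in(-60,-30,0,30,60)])@boardR(-.03).T+[588.1,-103.2,62.1]).round(1).tolist())
l=np.array([[a,b,c] for c in(54,) for a in(-6,6) for b in(-33,33)])
print("bar corners pred",wproj(o,np.array([[a,b,50] for a in(-12,12) for b in(-79,79)])@Rd(.279).as_matrix().T*[1,1,-1]+[446.8,-161.6,0]).round(1).tolist())
E
```

```text
1.3 [ 461.56103551 -152.36279535  370.6155195 ] [[ 0.96   0.279 -0.001]
 [ 0.279 -0.96   0.001]
 [-0.    -0.002 -1.   ]] 0.06334422044950996
slots pred [[459.8, 288.0], [474.4, 256.0], [489.7, 222.4], [505.9, 186.9], [523.1, 149.5]]
bar corners pred [[288.0, 142.6], [291.7, 322.1], [318.0, 142.7], [317.9, 322.2]]
```

View pics/w1.png

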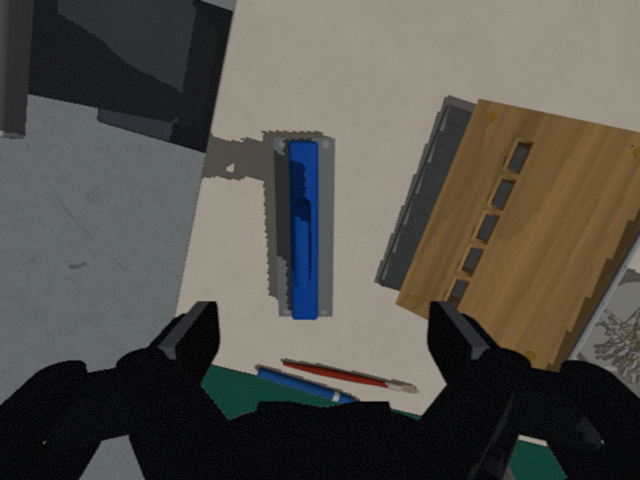

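The bar runs from about (304,142) to (304,319). The slots run from (519,157) to (458,290), 2 to 7 px away from the prediction. I'll enlarge to refine.

```bash
python3 - <<'E'
import cv2
a=cv2.imread("pics/w1.png")[125:335,265:545]
cv2.imwrite("pics/w1c.png",cv2.convertScaleAbs(cv2.resize(a,None,fx=2.857,fy=2.857,interpolation=cv2.INTER_CUBIC),alpha=1.5))
E
```

```text
(no output)
```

View pics/w1c.png

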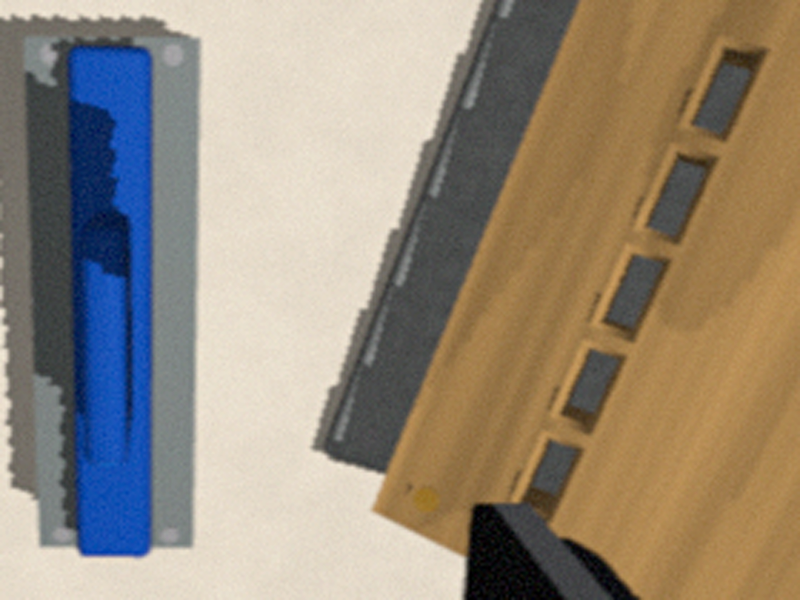

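```bash
python3 - <<'E'
from h import *
o=dict(np.load("w1.npz"))
c=lambda a:np.array(a)/2.857+[264.7,124.7]
# order image top = +y side
L=np.array([[-12,79,50],[12,79,50],[-12,-79,50],[12,-79,50],[-26,82,34],[26,82,34],[-26,-82,34],[26,-82,34]])
lo=c([(69,46),(151,46),(77,556),(149,556),(25,38),(200,38),(40,547),(192,547)])
T=lambda p:L@Ro.from_euler('z',p[2]).as_matrix().T+[p[0],p[1],0]
r=least_squares(lambda p:(wproj(o,T(p))-lo).ravel(),[447,-162,.28]);print("ledge",r.x.round(4),r.fun.reshape(-1,2).round(1).tolist())
S=np.array([[0,y,0.] for y in(60,30,0,-30,-60)]); so=c([(726,93),(676,196),(631,292),(588,385),(547,475)])
B=lambda p:S@boardR(p[3]).T+p[:3]
r=least_squares(lambda p:np.r_[(wproj(o,B(p))-so).ravel(),(p[2]-62.1)*.5],[588,-103,62,-.03]);print("slot",r.x.round(4),r.fun.round(1))
E
```

```text
ledge [ 4.462448e+02 -1.601345e+02  2.759000e-01] [[-0.8, -0.3], [0.6, -0.1], [-0.4, 1.2], [0.6, 1.4], [-0.3, -0.7], [0.3, -0.2], [-0.4, -0.6], [0.3, -0.2]]
slot [ 5.880675e+02 -1.081804e+02  5.915130e+01 -3.940000e-02] [ 0.1 -1.2  0.5 -0.6  0.1  0.5 -0.2  0.9 -0.5  0.7 -1.5]
```

```bash
python3 - <<'E'
from h import *
o=env.observe()
plan(o["tool_pos"],Ro.from_rotvec(o["tcp_rot"]),[438,-106,322],Rt(-.035),5)
E
```

```text
[-0.0017, -0.0104, 0.0098] [-0.0166, 0.1041, 0.0613]
[-0.0033, -0.0104, 0.0093] [-0.0166, 0.1041, 0.0613]
[-0.0049, -0.0103, 0.0087] [-0.0166, 0.1041, 0.0613]
[-0.0064, -0.0101, 0.008] [-0.0166, 0.1041, 0.0613]
[-0.0078, -0.0098, 0.0071] [-0.0166, 0.1041, 0.0613]
```

>>> arm_command(increments=[{"slide": [-0.002, -0.0105, 0.01], "angular": [-0.0166, 0.104, 0.0613], "claw": 0}, {"slide": [-0.003, -0.0105, 0.0095], "angular": [-0.0166, 0.104, 0.0613], "claw": 0}, {"slide": [-0.005, -0.0105, 0.0085], "angular": [-0.0166, 0.104, 0.0613], "claw": 0}, {"slide": [-0.0065, -0.01, 0.008], "angular": [-0.0166, 0.104, 0.0613], "claw": 0}, {"slide": [-0.008, -0.01, 0.007], "angular": [-0.0166, 0.104, 0.0613], "claw": 0}, {"slide": [0, 0, 0], "angular": [0, 0, 0], "claw": 0}, {"slide": [0, 0, 0], "angular": [0, 0, 0], "claw": 0}, {"slide": [0, 0, 0], "angular": [0, 0, 0], "claw": 0}])

```text
time_s: 2.15
tool_pos: [437.6, -107.9, 324.1]
tcp_rot: [3.022, -0.059, 0.811]
ft_force: [0.1, -0.6, 0.6]
opening: 0.998
```

```bash
python3 - <<'E'
from h import *
o=env.observe();im=env.capture("wrist")
np.savez("w2.npz",tool_pos=o["tool_pos"],tcp_rot=o["tcp_rot"])
print(o["time_s"],o["tool_pos"],Ro.from_rotvec(o["tcp_rot"]).as_matrix().round(3),abs(o["dq"]).max())
cv2.imwrite("pics/w2.png",im)
u=wproj(o,np.array([[0,y,0] for y in(-60,-30,0,30,60)])@boardR(-.035).T+[588.1,-106,61]);print(u.round(1).tolist())
x,y=(u.mean(0)-[100,130]).astype(int);y=max(y,0);print(x,y)
cv2.imwrite("pics/w2c.png",cv2.convertScaleAbs(cv2.resize(im[y:y+240,x:x+200],None,fx=2.5,fy=2.5,interpolation=cv2.INTER_CUBIC),alpha=1.4))
E
```

```text
2.15 [ 437.59839033 -107.92313959  324.11972034] [[ 0.865 -0.039  0.5  ]
 [-0.033 -0.999 -0.021]
 [ 0.501  0.002 -0.866]] 0.012253616370766812
[[320.9, 297.0], [320.8, 263.3], [320.6, 227.6], [320.5, 189.8], [320.3, 149.7]]
220 95
```

View pics/w2c.png

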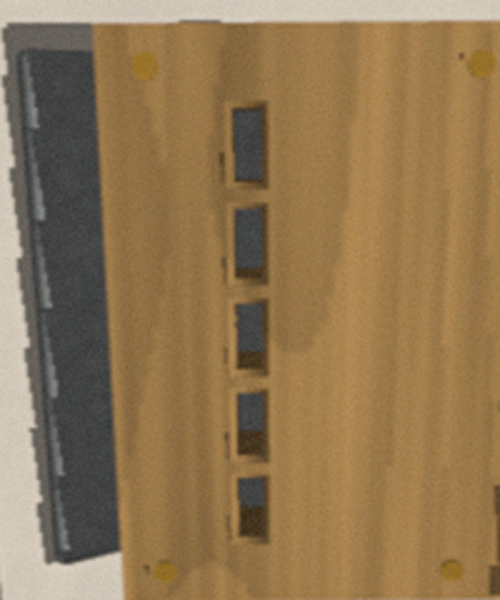

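```bash
python3 - <<'E'
from h import *
S=np.array([[0,y,0.] for y in(60,30,0,-30,-60)])
obs=[(dict(np.load("w2.npz")),np.array([(247,146),(248,244.5),(249,337),(250.5,427),(252,510)])/2.5+[219.7,94.7]),
(dict(np.load("w1.npz")),np.array([(726,93),(676,196),(631,292),(588,385),(547,475)])/2.857+[264.7,124.7])]
B=lambda p:S@boardR(p[3]).T+p[:3]
for use,wt in((obs[:1],.5),(obs,.0),(obs,.5)):
    r=least_squares(lambda p:np.r_[tuple((wproj(o,B(p))-so).ravel() for o,so in use)+((p[2]-62.1)*wt,)],[588,-103,62,-.03]);print("slot",r.x.round(4),r.fun.round(1))
o=env.observe()
p=[446.2,-160.1]
plan(o["tool_pos"],Ro.from_rotvec(o["tcp_rot"]),[446.2,-160.1,270],Rd(.276),5)
E
```

```text
slot [ 5.871542e+02 -1.079403e+02  6.064930e+01 -2.490000e-02] [-0.1 -0.7  0.  -0.1  0.2  0.5  0.1  0.  -0.   0.4 -0.7]
slot [ 5.888141e+02 -1.082765e+02  5.810070e+01 -3.380000e-02] [ 0.8 -0.3  0.6 -0.2  0.4  0.   0.  -0.8 -0.4 -0.7 -0.9 -0.9 -0.2 -0.4
 -0.3  0.7 -0.4  1.  -0.4  0.8 -0. ]
slot [ 5.881546e+02 -1.080974e+02  5.936090e+01 -3.310000e-02] [ 0.8 -0.5  0.6 -0.2  0.5  0.2  0.1 -0.4 -0.3 -0.2 -0.7 -1.3 -0.1 -0.7
 -0.3  0.6 -0.4  1.1 -0.5  1.  -1.4]
[-0.0036, 0.0103, 0.0104] [0.0168, -0.104, -0.0615]
[-0.0032, 0.0103, 0.0106] [0.0168, -0.104, -0.0615]
[-0.0027, 0.0103, 0.0107] [0.0168, -0.104, -0.0615]
[-0.0022, 0.0103, 0.0108] [0.0168, -0.104, -0.0615]
[-0.0017, 0.0104, 0.0108] [0.0168, -0.104, -0.0615]
```

>>> arm_command(increments=[{"slide": [-0.0035, 0.0103, 0.0105], "angular": [0.0168, -0.104, -0.0615], "claw": 0}, {"slide": [-0.003, 0.0103, 0.0105], "angular": [0.0168, -0.104, -0.0615], "claw": 0}, {"slide": [-0.0027, 0.0103, 0.0107], "angular": [0.0168, -0.104, -0.0615], "claw": 0}, {"slide": [-0.0022, 0.0103, 0.0108], "angular": [0.0168, -0.104, -0.0615], "claw": 0}, {"slide": [-0.0017, 0.0104, 0.0108], "angular": [0.0168, -0.104, -0.0615], "claw": 0}, {"slide": [0, 0, 0], "angular": [0, 0, 0], "claw": 0}, {"slide": [0, 0, 0], "angular": [0, 0, 0], "claw": 0}])

```text
time_s: 2.9
tool_pos: [446.7, -159.6, 268.6]
tcp_rot: [-3.111, -0.43, -0.002]
ft_force: [0.6, 0.1, 0.8]
opening: 1.002
```

```bash
python3 - <<'E'
from h import *
o=env.observe();print(o["time_s"],o["tool_pos"],Ro.from_rotvec(o["tcp_rot"]).as_matrix().round(3),abs(o["dq"]).max())
plan(o["tool_pos"],Ro.from_rotvec(o["tcp_rot"]),[446.2,-160.1,226],Rd(.276),4)
E
```

```text
2.9 [ 446.68183916 -159.62659832  268.64805164] [[ 0.963  0.271  0.001]
 [ 0.271 -0.963  0.001]
 [ 0.001 -0.001 -1.   ]] 0.04191040626038216
[-0.0002, 0.0001, 0.0107] [-0.0003, -0.0003, -0.0003]
[-0.0002, 0.0001, 0.0107] [-0.0003, -0.0003, -0.0003]
[-0.0002, 0.0001, 0.0107] [-0.0003, -0.0003, -0.0003]
[-0.0002, 0.0001, 0.0107] [-0.0003, -0.0003, -0.0003]
```

>>> arm_command(increments=[{"slide": [-0.0005, 0, 0.011], "angular": [0, 0, -0.001], "claw": 0}, {"slide": [0, 0, 0.011], "angular": [0, 0, 0], "claw": 0}, {"slide": [0, 0, 0.011], "angular": [0, 0, 0], "claw": 0.3}, {"slide": [0, 0, 0.009], "angular": [0, 0, 0], "claw": 0.5}, {"slide": [0, 0, 0], "angular": [0, 0, 0], "claw": 1}, {"slide": [0, 0, 0], "angular": [0, 0, 0], "claw": 1}, {"slide": [0, 0, 0], "angular": [0, 0, 0], "claw": 1}, {"slide": [0, 0, 0], "angular": [0, 0, 0], "claw": 1}, {"slide": [0, 0, 0], "angular": [0, 0, 0], "claw": 1}, {"slide": [0, 0, 0], "angular": [0, 0, 0], "claw": 1}, {"slide": [0, 0, 0], "angular": [0, 0, 0], "claw": 1}], force=60)

```text
time_s: 4.0
tool_pos: [445.2, -159.3, 227.1]
tcp_rot: [-3.111, -0.434, -0.001]
ft_force: [0.9, -0.2, 1.7]
opening: 0.131
```

>>> arm_command(increments=[{"slide": [0, 0, -0.015], "angular": [0, 0, 0], "claw": 1}, {"slide": [0, 0, -0.03], "angular": [0, 0, 0], "claw": 1}, {"slide": [0, 0, -0.03], "angular": [0, 0, 0], "claw": 1}, {"slide": [0, 0, 0], "angular": [0, 0, 0], "claw": 1}])

```text
time_s: 4.4
tool_pos: [446.0, -159.6, 305.3]
tcp_rot: [3.109, 0.434, 0.008]
ft_force: [-0.7, -0.3, -0.9]
opening: 0.129
```

```bash
python3 - <<'E'
from h import *
o=env.observe();print(o["tool_pos"],o["ft_force"],o["opening"])
s=np.array([587.6,-107,60.7]);R=boardR(-.03)
plan(o["tool_pos"],Ro.from_rotvec(o["tcp_rot"]),s+253*R[:,2],Rt(-.03),6)
E
```

```text
[ 445.96436315 -159.63691681  305.28522376] [-0.70043482 -0.30239522 -0.87684047] 0.12884602855522923
[0.005, -0.0084, 0.0042] [-0.0131, 0.0857, 0.0501]
[0.0042, -0.0087, 0.0045] [-0.0131, 0.0857, 0.0501]
[0.0033, -0.0089, 0.0047] [-0.0131, 0.0857, 0.0501]
[0.0025, -0.0091, 0.0049] [-0.0131, 0.0857, 0.0501]
[0.0016, -0.0093, 0.0049] [-0.0131, 0.0857, 0.0501]
[0.0007, -0.0094, 0.0049] [-0.0131, 0.0857, 0.0501]
```

>>> arm_command(increments=[{"slide": [0.005, -0.0085, 0.004], "angular": [-0.013, 0.086, 0.05], "claw": 1}, {"slide": [0.004, -0.0085, 0.0045], "angular": [-0.013, 0.086, 0.05], "claw": 1}, {"slide": [0.0035, -0.009, 0.0045], "angular": [-0.013, 0.086, 0.05], "claw": 1}, {"slide": [0.0025, -0.009, 0.005], "angular": [-0.013, 0.086, 0.05], "claw": 1}, {"slide": [0.0015, -0.0095, 0.005], "angular": [-0.013, 0.086, 0.05], "claw": 1}, {"slide": [0.0005, -0.0095, 0.005], "angular": [-0.013, 0.086, 0.05], "claw": 1}, {"slide": [0, 0, 0], "angular": [0, 0, 0], "claw": 1}, {"slide": [0, 0, 0], "angular": [0, 0, 0], "claw": 1}, {"slide": [0, 0, 0], "angular": [0, 0, 0], "claw": 1}])

```text
time_s: 5.3
tool_pos: [459.9, -102.8, 276.4]
tcp_rot: [3.031, -0.045, 0.803]
ft_force: [-0.2, -0.1, -1.2]
opening: 0.13
```

```bash
python3 - <<'E'
from h import *
o=env.observe();print(o["time_s"],o["tool_pos"],Ro.from_rotvec(o["tcp_rot"]).as_matrix().round(3),o["opening"],o["ft_force"])
np.savez("w3.npz",tool_pos=o["tool_pos"],tcp_rot=o["tcp_rot"])
w=env.capture("wrist");s=env.capture("scene");d=env.capture("side")
for n,i in(("w",w),("s",s),("d",d)):cv2.imwrite(f"pics/{n}3.png",i)
z=lambda i,x,y,wd,h,W,H:cv2.convertScaleAbs(cv2.resize(i[y:y+h,x:x+wd],(W,H),interpolation=cv2.INTER_CUBIC),alpha=1.4)
top=np.hstack([z(s,270,140,100,100,400,400),z(d,240,140,100,100,400,400)])
cv2.imwrite("pics/m3.png",top)
E
```

```text
5.3 [ 459.91898032 -102.80698842  276.43150945] [[ 0.869 -0.029  0.495]
 [-0.026 -1.    -0.013]
 [ 0.495 -0.002 -0.869]] 0.1303736606937932 [-0.20790394 -0.09906909 -1.21256227]
```

View pics/m3.png

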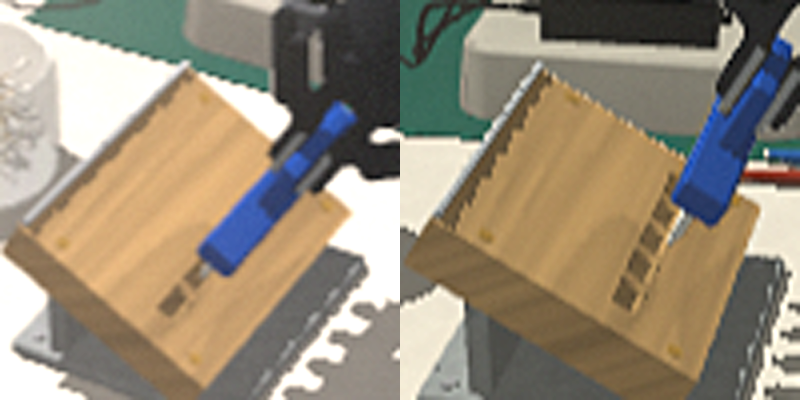

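View pics/w3.png

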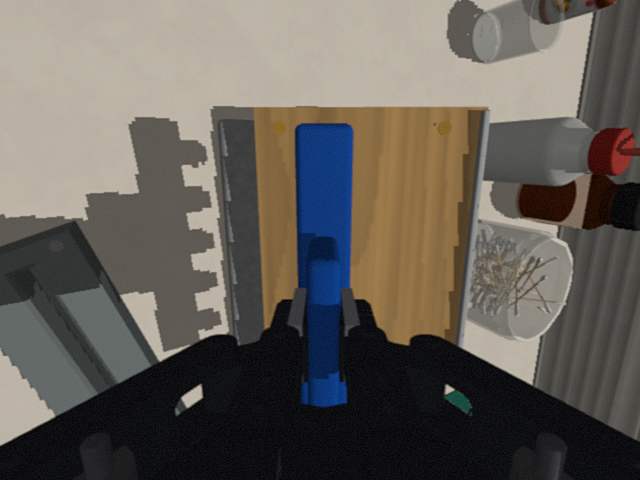

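The wrist view shows the bar's +y end corners at (297,125) and (352,124). The scene and side crops show the teeth hovering just short of the slots, with the bar parallel to the row. Next I'll use one overlay to check the ledge against the slots in the fixed cameras.

```bash
python3 - <<'E'
from h import *
o=dict(np.load("w3.npz"));R=Ro.from_rotvec(o["tcp_rot"]).as_matrix()
tw=lambda P:np.asarray(P)@R.T+o["tool_pos"]
print("bar end pred",wproj(o,tw([[-12,-79,177],[12,-79,177]])).round(1).tolist(), "dy=-82",wproj(o,tw([[-12,-82,177],[12,-82,177]])).round(1).tolist())
# board corners wrist check: top-left corner of board seen (254,107), lip top right; screws
for s,y in(((587.6,-108,60.5),-.029),((588.1,-103.2,62.1),-.03)):
    print("board +y lower corner (obs 254,107)",wproj(o,np.array([[-45,95,0]])@boardR(y).T+s).round(1))
box=[[a,-b,c] for b in(79,-79) for a in(-12,12) for c in(177,193)]
ed=[(0,1),(1,3),(3,2),(2,0),(4,5),(5,7),(7,6),(6,4),(0,4),(1,5),(2,6),(3,7)]
out=[]
for n,f,x0,y0 in(("scene","s",270,140),("side","d",240,140)):
    im=cv2.imread(f"pics/{f}3.png")[y0:y0+80,x0:x0+100]
    im=cv2.convertScaleAbs(cv2.resize(im,None,fx=7,fy=7,interpolation=cv2.INTER_CUBIC),alpha=1.4)
    q=((proj(n,tw(box))-[x0,y0]+.5)*7).astype(int)
    for a,b in ed: cv2.line(im,q[a].tolist(),q[b].tolist(),(0,255,255),1)
    for (s,y),col in((((587.6,-108,60.5),-.029),(0,0,255)),(((588.1,-103.2,62.1),-.03),(0,255,0))):
        for yy in(-60,-30,0,30,60):
            c=np.array([[-4.5,yy-11,0],[4.5,yy-11,0],[4.5,yy+11,0],[-4.5,yy+11,0]])@boardR(y).T+s
            cv2.polylines(im,[((proj(n,c)-[x0,y0]+.5)*7).astype(int)],True,col,1)
    out.append(im[:, 100:500])
cv2.imwrite("pics/ov3.png",np.hstack(out))
E
```

```text
bar end pred [[292.0, 119.1], [352.4, 119.2]] dy=-82 [[291.9, 111.1], [352.6, 111.1]]
board +y lower corner (obs 254,107) [[253.6 105.6]]
board +y lower corner (obs 254,107) [[254.8  96.4]]
```

View pics/ov3.png

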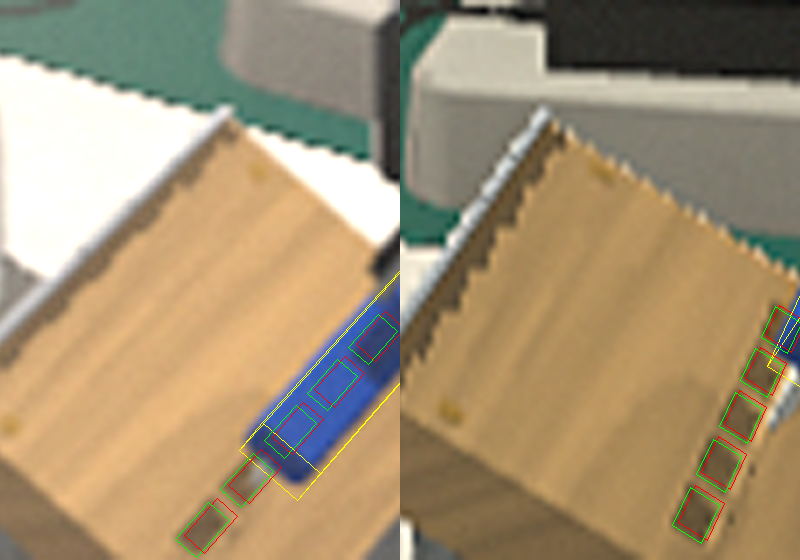

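```bash
python3 - <<'E'
from h import *
sc=lambda a:np.array(a)/5.3333+[264.6,149.6]
sd=lambda a:np.array(a)/4.8485+[239.6,149.6]
S=np.array([[0,y,0.] for y in(-60,-30,0,30,60)]+[[-45,-95,0],[-45,95,0]])
bs=sc([(387,203),(355,239),(323,274),(290,311),(257,349),(496,231),(295,467)])
bd=sd([(333,180),(319,210),(304,241),(290,272),(274,306),(436,207),(360,413)])
o1,o2,o3=[dict(np.load(f"w{i}.npz")) for i in(1,2,3)]
a2=(np.array([(247,146),(248,244.5),(249,337),(250.5,427),(252,510)])/2.5+[219.7,94.7])[::-1]
a1=(np.array([(726,93),(676,196),(631,292),(588,385),(547,475)])/2.857+[264.7,124.7])[::-1]
X=lambda p:S@boardR(p[3]).T+p[:3]
def f(p):
    x=X(p);return np.r_[(proj("scene",x)-bs).ravel(),(proj("side",x)-bd).ravel(),(wproj(o1,x[:5])-a1).ravel(),(wproj(o2,x[:5])-a2).ravel(),(wproj(o3,x[6:])-[254,107]).ravel()]
r=least_squares(f,[588,-105,61,-.03]);print(r.x.round(4));print(r.fun.reshape(-1,2).round(1).tolist())
s=r.x[:3];R=boardR(r.x[3])
o=env.observe();Rc=Ro.from_rotvec(o["tcp_rot"])
tgt=s+223*R[:,2]+R@[-.7,1.2,0]
print(tgt.round(1),"one step:",Rc.inv().apply(tgt-o["tool_pos"]).round(2),(Rc.inv()*Rt(r.x[3])).as_rotvec().round(4))
E
```

```text
[ 5.887342e+02 -1.082747e+02  5.850080e+01 -2.990000e-02]
[[0.6, 0.3], [0.8, 0.1], [0.8, 0.2], [0.9, 0.1], [0.7, 0.1], [0.4, -0.3], [1.0, -0.5], [0.1, 0.5], [0.2, 0.4], [0.3, 0.4], [0.1, 0.8], [0.1, 0.9], [-0.1, -0.6], [-0.5, 0.5], [-0.1, 1.0], [-0.1, 1.2], [-0.2, 0.7], [-0.1, -0.4], [-1.0, -1.0], [0.0, -0.5], [0.3, -0.6], [0.6, 0.1], [0.6, -0.2], [0.7, -0.3], [0.5, -0.5]]
[ 476.7 -103.7  251.3] one step: [ 1.7   0.36 30.23] [-0.0021  0.0046 -0.0007]
```

>>> arm_command(increments=[{"slide": [0.0008, 0.0002, 0.015], "angular": [-0.001, 0.0025, 0], "claw": 1}, {"slide": [0.0008, 0.0002, 0.015], "angular": [-0.001, 0.002, 0], "claw": 1}, {"slide": [0, 0, 0], "angular": [0, 0, 0], "claw": 1}, {"slide": [0, 0, 0], "angular": [0, 0, 0], "claw": 1}, {"slide": [0, 0, 0], "angular": [0, 0, 0], "claw": 1}])

```text
time_s: 5.95
tool_pos: [476.2, -103.5, 251.8]
tcp_rot: [3.027, -0.046, 0.813]
ft_force: [0.3, 0.7, -1.8]
opening: 0.129
```

```bash
cat > chk.py <<'E'
from h import *
import sys
s=np.array([588.73,-108.27,58.5]);R=boardR(-.0299)
o=env.observe();Rc=Ro.from_rotvec(o["tcp_rot"])
print(o["time_s"],"slot-frame offset of tcp",(R.T@(o["tool_pos"]-s)).round(2),"rot err",(Rc.inv()*Rt(-.0299)).as_rotvec().round(4),"F slot",(R.T@o["ft_force"]).round(2),"op",o["opening"].round(3))
E
python3 chk.py; python3 - <<'E'
from h import *
out=[]
for n,x0,y0 in(("scene",285,165),("side",265,165)):
    i=env.capture(n);cv2.imwrite(f"pics/{n}4.png",i)
    out.append(cv2.convertScaleAbs(cv2.resize(i[y0:y0+70,x0:x0+66],(400,424),interpolation=cv2.INTER_CUBIC),alpha=1.4))
cv2.imwrite("pics/m4.png",np.hstack(out))
E
```

```text
Traceback (most recent call last):
  File "chk.py", line 5, in <module>
    print(o["time_s"],"slot-frame offset of tcp",(R.T@(o["tool_pos"]-s)).round(2),"rot err",(Rc.inv()*Rt(-.0299)).as_rotvec().round(4),"F slot",(R.T@o["ft_force"]).round(2),"op",o["opening"].round(3))
                                                                                                                                                                                  ^^^^^^^^^^^^^^^^^^
AttributeError: 'float' object has no attribute 'round'
```

View pics/m4.png

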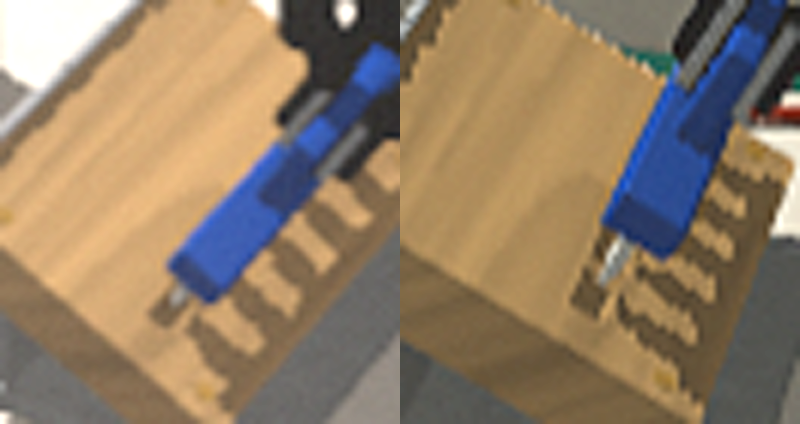

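The end tooth's tip hovers just above the mouth of the last slot in both views, at (175,300) and (603,285). I'll lower it gently and watch the force.

>>> arm_command(increments=[{"slide": [0.0003, 0, 0.003], "angular": [0, 0, 0], "claw": 1}, {"slide": [0, 0, 0.003], "angular": [0, 0, 0], "claw": 1}, {"slide": [0, 0, 0.003], "angular": [0, 0, 0], "claw": 1}, {"slide": [0, 0, 0.003], "angular": [0, 0, 0], "claw": 1}, {"slide": [0, 0, 0], "angular": [0, 0, 0], "claw": 1}])

```text
time_s: 6.55
tool_pos: [482.3, -103.4, 240.3]
tcp_rot: [3.028, -0.046, 0.811]
ft_force: [0.3, 0.5, -1.6]
opening: 0.133
```

```bash
sed -i 's/o\["opening"\].round(3)/o["opening"]/' chk.py; python3 chk.py
```

```text
6.55 slot-frame offset of tcp [ -1.32   1.65 210.7 ] rot err [-0.0006  0.0004 -0.0007] F slot [-0.6   0.53 -1.53] op 0.13300024821333703
```

>>> arm_command(increments=[{"slide": [0.0003, 0, 0.003], "angular": [0, 0, 0], "claw": 1}, {"slide": [0, 0, 0.003], "angular": [0, 0, 0], "claw": 1}, {"slide": [0, 0, 0.003], "angular": [0, 0, 0], "claw": 1}, {"slide": [0, 0, 0], "angular": [0, 0, 0], "claw": 1}])

```text
time_s: 6.95
tool_pos: [487.1, -103.6, 232.8]
tcp_rot: [3.027, -0.046, 0.811]
ft_force: [0.1, 0.5, -1.6]
opening: 0.135
```

```bash
python3 chk.py
```

```text
6.95 slot-frame offset of tcp [ -0.93   1.62 201.77] rot err [-0.0005  0.0001 -0.0007] F slot [-0.7   0.54 -1.4 ] op 0.13480033522978813
```

>>> arm_command(increments=[{"slide": [0, 0, 0.002], "angular": [0, 0, 0], "claw": 1}, {"slide": [0, 0, 0.002], "angular": [0, 0, 0], "claw": 1}, {"slide": [0, 0, 0.002], "angular": [0, 0, 0], "claw": 1}, {"slide": [0, 0, 0], "angular": [0, 0, 0], "claw": 1}])

```text
time_s: 7.35
tool_pos: [490.1, -103.7, 227.8]
tcp_rot: [3.027, -0.046, 0.811]
ft_force: [0.3, 0.6, -2.2]
opening: 0.134
```

```bash
python3 chk.py
```

```text
7.35 slot-frame offset of tcp [ -0.83   1.61 195.97] rot err [-0.0005 -0.0002 -0.0007] F slot [-0.8   0.65 -2.03] op 0.13353715234018168
```

>>> arm_command(increments=[{"slide": [0, 0, 0.001], "angular": [0, 0, 0], "claw": 1}, {"slide": [0, 0, 0.001], "angular": [0, 0, 0], "claw": 1}, {"slide": [0, 0, 0.001], "angular": [0, 0, 0], "claw": 1}, {"slide": [0, 0, 0], "angular": [0, 0, 0], "claw": 1}])

```text
time_s: 7.75
tool_pos: [491.6, -103.8, 225.4]
tcp_rot: [3.027, -0.046, 0.812]
ft_force: [-0.7, 0.6, -2.2]
opening: 0.132
```

```bash
python3 chk.py
```

```text
7.75 slot-frame offset of tcp [ -0.72   1.6  193.12] rot err [-0.0004 -0.0005 -0.0007] F slot [-1.71  0.59 -1.56] op 0.1321474922215584
```

>>> arm_command(increments=[{"slide": [0, 0, 0.001], "angular": [0, 0, 0], "claw": 1}, {"slide": [0, 0, 0.001], "angular": [0, 0, 0], "claw": 1}, {"slide": [0, 0, 0], "angular": [0, 0, 0], "claw": 1}])

```text
time_s: 8.05
tool_pos: [491.9, -103.7, 225.2]
tcp_rot: [3.027, -0.046, 0.813]
ft_force: [-17.9, 1.9, 17.3]
opening: 0.137
```

```bash
python3 chk.py
```

```text
8.05 slot-frame offset of tcp [ -0.62   1.62 192.81] rot err [-0.0003 -0.001  -0.0009] F slot [-6.94  1.34 23.96] op 0.13686584424522452
```

Contact came at 192.8 mm against an expected 193, so the bar is seated. I'll release it and back off along the tool axis.

>>> arm_command(increments=[{"slide": [0, 0, 0], "angular": [0, 0, 0], "claw": 0.7}, {"slide": [0, 0, 0], "angular": [0, 0, 0], "claw": 0.5}, {"slide": [0, 0, 0], "angular": [0, 0, 0], "claw": 0.5}, {"slide": [0, 0, 0], "angular": [0, 0, 0], "claw": 0.5}, {"slide": [0, 0, -0.01], "angular": [0, 0, 0], "claw": 0.5}, {"slide": [0, 0, -0.02], "angular": [0, 0, 0], "claw": 0.5}, {"slide": [0, 0, -0.03], "angular": [0, 0, 0], "claw": 0.5}, {"slide": [0, 0, -0.03], "angular": [0, 0, 0], "claw": 0.5}, {"slide": [0, 0, -0.02], "angular": [0, 0, 0], "claw": 0.5}, {"slide": [0, 0, 0], "angular": [0, 0, 0], "claw": 0.5}, {"slide": [0, 0, 0], "angular": [0, 0, 0], "claw": 0.5}])

```text
time_s: 9.15
tool_pos: [437.5, -102.2, 319.5]
tcp_rot: [3.026, -0.046, 0.814]
ft_force: [0.6, -0.0, -0.6]
opening: 0.501
```

```bash
python3 chk.py; python3 - <<'E'
from h import *
o=env.observe()
w=env.capture("wrist")
s=np.array([588.73,-108.27,58.5]);R=boardR(-.0299)
C=np.array([[-12,79,16],[12,79,16],[-12,-79,16],[12,-79,16]])@R.T+s
print("pred bar-top wrist",wproj(o,C).round().tolist())
out=[]
for n,x0,y0 in(("scene",275,150),("side",250,150)):
    i=env.capture(n);cv2.imwrite(f"pics/{n}5.png",i)
    out.append(cv2.convertScaleAbs(cv2.resize(i[y0:y0+90,x0:x0+90],(400,400),interpolation=cv2.INTER_CUBIC),alpha=1.4))
cv2.imwrite("pics/w5.png",w)
m=np.hstack(out); wr=cv2.resize(w[90:340,60:560],(400,200)); 
cv2.imwrite("pics/m5.png",np.vstack([m,np.hstack([wr,np.zeros_like(wr)])]))
E
```

```text
9.15 slot-frame offset of tcp [ -0.57   1.51 301.65] rot err [ 0.     -0.002  -0.0007] F slot [ 0.2   0.01 -0.81] op 0.5012224914238259
pred bar-top wrist [[305.0, 136.0], [340.0, 136.0], [308.0, 338.0], [337.0, 338.0]]
```

View pics/m5.png

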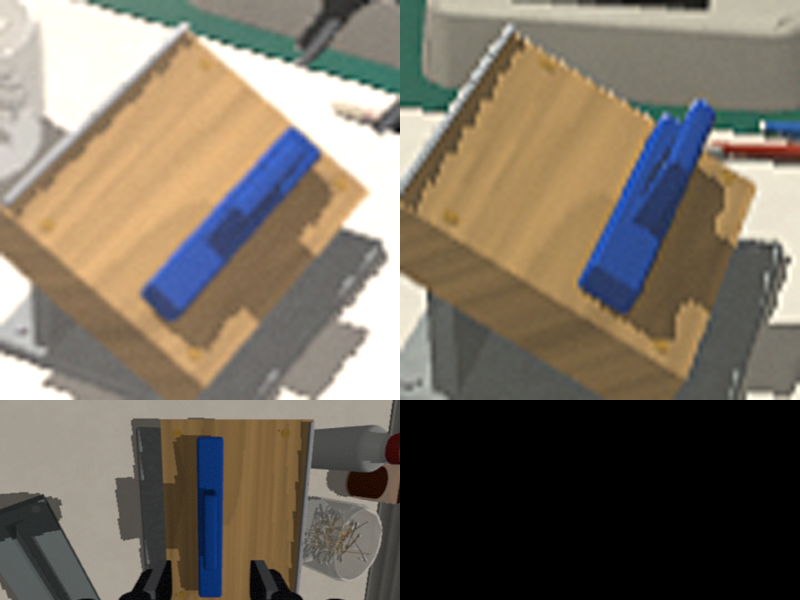

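The ledge lies flush in both views, with no teeth or gap showing. The wrist view puts the bar at u≈306–338 and v≈136–334, against a seated prediction of 305–340 and 136–338. I'm handing it in.

```bash
python3 -c "
from rig import env
print(env.finish_job())"
```

```text
the job is handed in; nothing more can be done
None
```

The ledge is fitted to the drying board and released, and the job is handed in at about 9.3 s of the 42 s allowed. I gripped the ledge by its fin, lifted it straight out of the rest, tilted it 30° and lowered it along the slots' axis.

- **Seating:** there was almost no resistance on the way in. Contact came at 192.8 mm from the slot mouth, against 193 mm expected when flush, with about 24 N pressing at the end.
- **After release:** both fixed cameras show the bar flat on the board with no teeth or gap visible. In the wrist view it lies where a seated bar should, within about 4 px.
- **Bystanders:** every move stayed well clear of the bottle and the tin. I did not check them specifically in the last pictures.
- **Disagreement:** my first fit from the two fixed cameras put the slot row about 5 mm off along the row and 3.6 mm too high, because both look along nearly the same direction. A joint fit with the wrist pictures agreed to about 1 px, and I used that.

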